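Load a glaze tile in the gloss meter and roll its edge wheel to the red index

ROBOT

A 7-joint arm with a two-finger parallel gripper is mounted at the origin on a cart in front of the work surface, level with it; the furniture and walls round the work are solid. World frame = base frame: x ahead of the robot, y to its left, z up, the work surface at z = 0. Lengths are in m, angles in rad, forces in N, time in s.
With the tool pointing down it reaches from about 0.4 to 0.85 m from the base axis. Payload 4.4 kg.
Tool frame: the origin (TCP) lies between the finger pads; the fingertips stand 19 mm ahead of it and the grasp point (between the pads) is the TCP; z points along the fingers, y is the line along which they close (so a half turn about z gives the same grasp; the last joint's range is limited). The gripper opens to 94 mm and grips with 3 to 60 N. Pads are 16 mm wide; open, the fingers measure 119 mm over their backs; the gripper's body (75 mm by 177 mm) begins 78 mm behind the grasp point.
Start: joints at [-1.207, 0.628, 0.038, 1.517, -0.027, 0.996, -0.02], TCP at [0.271, 0.591, 0.224] pointing down, gripper open.
Joint ranges: [-3.06, 3.06], [-0.37, 2.12], [-1.25, 1.32], [0.18, 2.47], [-1.1, 4.24], [0.23, 1.98], [-2.94, 2.94]. Speed limits (rad/s): [2.57, 2.57, 3.14, 3.14, 3.14, 3.14, 3.14].

INTERFACE

Orientations are given as a unit quaternion [w, x, y, z].
In Python, from cell import * gives the robot as it stands.
- The arm moves only by the tool play_rows, never from a script. Its argument "commands" is a list of rows, each a list of 4 numbers: the shift along the tool's x, y, z in units of 25 mm (1.0 is 25 mm), then the turn about the tool's z in units of 5 degrees (1.0 is 5 degrees). A call has 1 to 20 rows; each row shifts and turns the commanded pose from where the row before left it, along the tool's axes as they then stand; what a row does not reach is not made up. A row lasts 1/10 s, in which the tool goes at most 50 mm and 8.59 degrees, less where a joint would pass 70% of its speed; a pose out of reach is approached as far as the arm can. A call is refused whole if a number of a shift passes 1 or a number of a turn 1, either way. A call with a gripper value outside its range is refused whole. "hand" is the opening, from -1 (shut) to 1 (fully open), so that 0 is half open, set as the call begins (left out, the last holds). The fingers move at their own pace and stop on an object; "grip_force" is the grip in N (left out, the last holds). Time passes only in rows, so rows that do not move let the fingers close. It gives the time, the measured TCP pose, the force, the opening and the grip force at its end, in the units of the state.
- read_state(): the state, without advancing time (a new reading comes with each control period).
- get_image(name): name is "scene" or "top" or "wrist"; returns a dict with "image" (420x560x3 uint8, blue, green, red), "intrinsics" (3x3 intrinsics, pixels), "distortion" ([k1, k2, p1, p2, k3] as OpenCV has them; the pictures are not rectified), "R" (3x3) and "t" (3): a world point X has camera coordinates R X + t. Camera axes: x right, y down, z forward; pixel columns grow to the right and rows downward; lengths in m; the calibration is good to about 2 mm. A picture is of the moment at which its call begins. There is no depth.
- hand_in(): hands the job in; it is judged then, once.
Trained networks look in the newest picture that a camera, given by its name, has taken for a name from the list of things; names that differ only in an ending like _2 or _b are one class to them, and where a whole thing is asked for, a point or a joint stands for the part that bears it (a point fixed in the world has none). Each returns a list of dicts, best first, with "confidence" (0 to 1); they miss things now and then, are a little off and sometimes report something else, mostly with a low value. They report only what shows in the picture. A call takes as long as a camera call.
- silhouettes(camera, name): "pixels" (420x560 bool, what is visible of it) and "extent" ([left, top, right, bottom] in pixels, round what is visible of it).
The state is a dict: "time_s": time; "q": joint angles; "joint_vel": joint speeds; "joint_torque": joint torques, N m; "tool_pos": TCP position; "eef_rot": TCP orientation; "wrist_force": force on the tool from outside, world axes, zero at the start; "moment": the same for the moment, N m; "grip_width": finger opening in m; "finger_force": force on a finger pad.
Only numpy, scipy, OpenCV 4.12 (cv2) and the standard library are available. Lean on these libraries where they do the work, as an engineer would, in place of code of your own. Each camera call takes 0.05 s, during which the arm holds its last target. There are 200 camera calls.

TASK

Lay the green test tile flat in the gloss meter's nest, face up, between its four corner stops, and let go of it. Then roll the meter's black edge wheel to the left in its slot with a fingertip, until the red stripe on its rim comes up and stands level with the red index bars on the panel, and take the hand away. Go gently: the fingers must never press on the meter or its wheel with more than 12 N, and the other three tiles stay where they lie.

Things in the scene. Friction and masses are not known exactly. Their poses are not given: they have to be found in the camera images.
- meter: gloss meter, a fixed bench instrument with a white top panel, 160 (x) x 240 (y) x 45 mm high. It does not move. Origin: centre of its underside; front (three keys, not used) towards -x, nest on the -y half, wheel on the +y half. The nest and slot points have the meter's axes.
- nest (a point): centre of the nest on the meter's top panel, at (0, -55, 45) mm in the meter's frame: a black stage with four corner stops 6 mm high, 4 mm thick; inside them 80 mm along x by 45 mm along y. The tile lies there with its length along x (either way round), its underside level with this point. The middle 60 mm of each long side have no stops, free for fingers.
- slot (a point): centre of the wheel's slot (13 x 49 mm, bezel 1 mm high), level with the panel, at (20, 55, 45) mm in the meter's frame. The wheel, a ribbed black disc 50 mm across and 10 mm wide, axle along x, shows through it; its top stands 6 to 13 mm above this point. This varies and is not measured: find it by touch. A spring under it gives 3.5 N/mm over 4.5 mm, then stops hard.
- wheel (a joint): angle of the edge wheel in rad, -3.6 to 0.9 (a stop at each end). 0: its 5 mm red stripe is on top, level with the red index bars either side of the slot's centre. It starts below -1.2, stripe hidden, and grows as its top is pushed to the meter's +y (left from the front), 25 mm of rim per rad. It stays where it is left. Rim drag 3.2 N: needs a press of about 6 to 10 N to roll without slip.
- tile_0: test tile, glazed green with one bare buff end, 75 x 40 x 8 mm, lying flat. Origin: centre of its underside; x along its length, z up.
- tile_1: test tile, glazed rust red with one bare buff end, 75 x 40 x 8 mm, lying flat. Origin: centre of its underside; x along its length, z up.
- tile_2: test tile, glazed speckled white with one bare buff end, 75 x 40 x 8 mm, lying flat. Origin: centre of its underside; x along its length, z up.
- tile_3: test tile, glazed dark blue with one bare buff end, 75 x 40 x 8 mm, lying flat. Origin: centre of its underside; x along its length, z up.

How it is judged:
On the way, in this order (a step that is already met when the one before it is completed fails the run):
1. the green tile lies flat in the nest, released (horizontal distance between tile_0 and nest below 0.0045 m and z of tile_0 in the frame of nest between -0.003 and 0.003 m and angle between the x axis of tile_0 and the x axis of nest, either way round below 0.12 rad and angle between tile_0's own z axis and vertical below 0.06 rad and contact force between tile_0 and the fingers below 0.05 N), for 0.2 s.
2. the red stripe stands at the index within 0.12 rad (3 mm) (value of joint wheel between -0.12 and 0.12 rad), for 0.2 s.
At the end, for the whole second after the job is handed in: The green tile lies at rest, flat and face up between the nest's stops (centre within 4.5 mm of the nest, turned less than 0.12 rad, underside within 3 mm of the panel) and the wheel is at rest with its red stripe at the index (joint within 0.12 rad of 0, 3 mm at the rim) (all of step 2 and horizontal distance between tile_0 and nest below 0.0045 m and z of tile_0 in the frame of nest between -0.003 and 0.003 m and angle between the x axis of tile_0 and the x axis of nest, either way round below 0.12 rad and angle between tile_0's own z axis and vertical below 0.06 rad and linear speed of tile_0 below 0.01 m/s and velocity of joint wheel between -0.05 and 0.05 rad/s); the robot touches nothing.
It fails at once if the fingers press on the meter or its wheel with more than 12 N (contact force between the fingers and meter above 12 N).
It fails at once if another tile is moved more than 20 mm (distance of any of tile_1, tile_2, tile_3 from where it was at the start of the episode above 0.02 m).
It also fails if it takes over 67 s, if anything falls off the work surface, if the arm or the gripper's body presses on something with over 40 N, if the wrist force passes 120 N, or if a joint passes its speed limit or range.

## Working session

There is one attempt and no reset: what is moved stays moved. The work goes in short steps, Python scripts to look and compute and a tool call to move; the robot and the scene stay as the last step left them, time stands still between calls to the robot, and variables do not carry over. Pictures are saved under pics/ and viewed, at most 10 in all, crops included, and the job is handed in when it is done.

Besides the shell and the picture viewer there is one more tool, called after ">>>" in YAML: its name, and indented under it one key for each argument. play_rows: Moves the arm, as the interface text tells. Its arguments: {"type":"object","properties":{"commands":{"type":"array","items":{"type":"array","items":{"type":"number"}}},"hand":{"type":"number"},"grip_force":{"type":"number"}},"required":["commands"]}

```bash
mkdir -p pics; ls
python3 - <<'E'
from cell import *
import cv2,numpy as np
s=read_state(); print(s)
for n in ["scene","top"]:
    d=get_image(n); cv2.imwrite(f"pics/{n}0.png",d["image"]); print(n,d["intrinsics"],d["distortion"],d["R"],d["t"])
    for k in ["meter","tile_0","wheel"]:
        for r in silhouettes(n,k)[:5]: print(n,k,r["confidence"],r["extent"],r["pixels"].sum())
E
```

```text
pics
{'time_s': 0.0, 'q': array([-1.20676393,  0.62930019,  0.03845563,  1.51832163, -0.02703943,
        0.99631713, -0.02000072]), 'joint_vel': array([ 8.94605781e-04, -9.85749284e-04, -1.01162717e-03, -1.81955493e-03,
       -1.71263264e-05,  2.46189050e-04, -6.71334357e-04]), 'joint_torque': array([-6.38931142e-04, -5.49729896e+01,  1.14366431e+00, -1.86634487e+01,
       -5.22044662e-02,  2.35220441e-02,  1.50293035e-04]), 'tool_pos': array([0.27058037, 0.59032931, 0.22359894]), 'eef_rot': array([-1.96994302e-04,  2.13281186e-01,  9.76990430e-01, -8.92724625e-04]), 'wrist_force': array([ 0.14730545, -0.35298621, -0.29444097]), 'moment': array([-0.03544233, -0.03929251,  0.01314523]), 'finger_force': 0.0, 'grip_width': 0.09388377967019039}
scene [[379.28186422   0.         275.52944503]
 [  0.         379.28186422 208.98789837]
 [  0.           0.           1.        ]] [0.02350707 0.         0.         0.         0.        ] [[ 0.7879961  -0.61564056  0.00698898]
 [-0.38675818 -0.50380406 -0.77239859]
 [ 0.47904098  0.60594403 -0.63509966]] [-0.43266967  0.20675824  0.72952692]

[... 246 characters left out ...]
9.6] 461
scene wheel 0.62 [234.5, 151.6, 245.3, 164.6] 64
scene wheel 0.2 [199.7, 147.4, 297.0, 212.3] 3765
top [[427.44333363   0.         275.96384968]
 [  0.         427.44333363 207.1962463 ]
 [  0.           0.           1.        ]] [-0.10860295  0.          0.          0.          0.        ] [[ 0.02670357 -0.99961451  0.00759959]
 [-0.98169602 -0.02765748 -0.18843561]
 [ 0.18857315 -0.00242858 -0.98205614]] [-0.09504669  0.49541004  0.97814549]
top meter 0.94 [143.3, 150.5, 241.9, 222.1] 6257
top tile_0 0.82 [312.8, 174.1, 334.8, 205.6] 473
top tile_0 0.74 [370.7, 181.0, 389.2, 208.1] 468
top tile_0 0.7 [308.8, 222.3, 331.0, 257.6] 496
top tile_0 0.69 [361.7, 232.2, 384.4, 261.1] 475
```

```bash
cat > h.py <<'E'
from cell import *
import cv2,numpy as np
def look(n,save=None):
    d=get_image(n)
    if save: cv2.imwrite("pics/"+save,d["image"])
    return d
def back(d,px,z):
    p=cv2.undistortPoints(np.array(px,float).reshape(-1,1,2),d["intrinsics"],d["distortion"])[:,0]
    R,t=d["R"],np.array(d["t"]).reshape(3); C=-R.T@t
    v=np.c_[p,np.ones(len(p))]@R
    return C+v*((z-C[2])/v[:,2])[:,None]
def proj(d,X):
    return cv2.projectPoints(np.array(X,float).reshape(-1,1,3),cv2.Rodrigues(np.array(d["R"]))[0],np.array(d["t"],float).reshape(3),d["intrinsics"],d["distortion"])[0][:,0]
def rect(mask):
    c=max(cv2.findContours(mask.astype(np.uint8),0,2)[0],key=cv2.contourArea)[:,0]
    return c
E
python3 - <<'E'
from h import *
a=cv2.imread("pics/scene0.png")[120:360,170:430]; b=cv2.imread("pics/top0.png")[130:290,120:420]
a=cv2.resize(a,None,fx=2.0,fy=2.0); b=cv2.resize(b,(520,277),interpolation=cv2.INTER_CUBIC)
a=cv2.resize(a,(347,320)); 
c=np.zeros((600,800,3),np.uint8); b=cv2.resize(cv2.imread("pics/top0.png")[130:275,130:400],(800,430),interpolation=cv2.INTER_CUBIC)
c[:430]=b; s=cv2.imread("pics/scene0.png")[130:340,180:420]; s=cv2.resize(s,(194,170)); c[430:,:194]=s
cv2.imwrite("pics/a.png",c)
E
```

```text
(no output)
```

View pics/a.png

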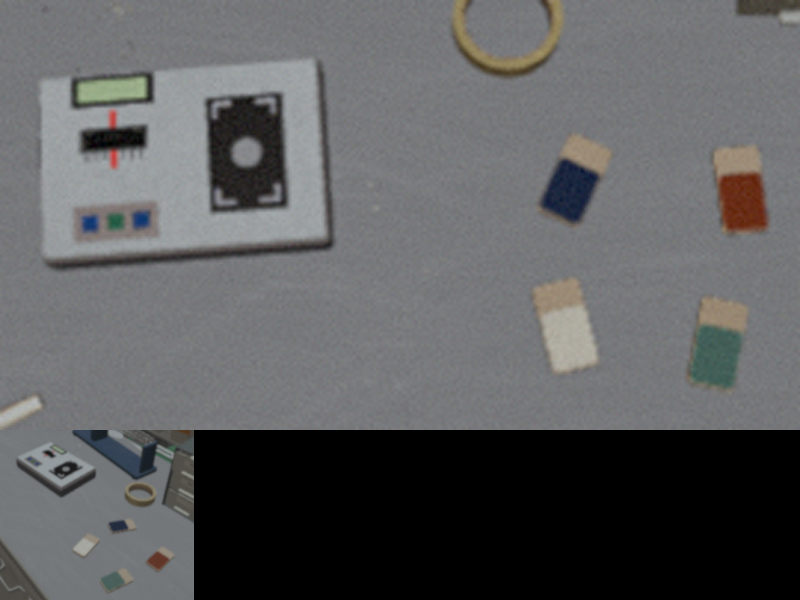

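The top view shows the meter at left, its nest (light hole) near pixel (213,181), the wheel slot near (168,177), and the index bars vertical. The green tile is near (372,246), at lower right, with its buff end up (+x).

Run:
```python
from h import *
from scipy.optimize import least_squares
d=look("top")
# segment by colour using the network masks
for r in silhouettes("top","tile_0"):
    if r["confidence"]<.5: continue
    c=rect(r["pixels"]); W=back(d,c,0.008)[:,:2]
    (cx,cy),(w,h),a=cv2.minAreaRect((W*1000).astype(np.float32))
    col=d["image"][r["pixels"]].mean(0)
    print("tile",cx,cy,w,h,a,col, r["extent"])
s=2.963
pts=np.array([[40,80],[320,60],[329,240],[45,260],[247,152],[114,138],[207,98],[281,93],[287,206],[212,211]])/s+130
M=np.array([[80,120],[80,-120],[-80,-120],[-80,120],[0,-55],[20,55],[45,-30],[45,-80],[-45,-80],[-45,-30]])/1000.
wt=np.array([1,1,1,1,2,2,0,0,0,0])
W=back(d,pts,0.045)[:,:2]
def f(p):
    c,s_=np.cos(p[2]),np.sin(p[2]); return ((M@np.array([[c,s_],[-s_,c]])+p[:2]-W)*wt[:,None]).ravel()
r=least_squares(f,[.6,.2,0]);print("meter",r.x,np.round(f(r.x).reshape(-1,2)*1000,1))
p=r.x;c,s_=np.cos(p[2]),np.sin(p[2]);A=np.array([[c,s_],[-s_,c]])
print("nest",np.array([0,-.055])@A+p[:2],"slot",np.array([.02,.055])@A+p[:2])
```

```text
tile 415.834228515625 -319.7055358886719 39.414390563964844 72.03510284423828 79.1667251586914 [ 96.02439024 108.03104213  95.58536585] [361.4, 231.8, 382.8, 259.6]
tile 427.2330017089844 -192.2911376953125 75.42201232910156 42.35789108276367 16.682044982910156 [143.16129032 156.28427419 163.53830645] [306.6, 221.4, 331.7, 257.8]
tile 551.1421508789062 -198.97134399414062 37.2948112487793 73.6895751953125 65.64384460449219 [80.35802469 72.37283951 71.16790123] [313.9, 173.0, 336.9, 205.1]
tile 547.3595581054688 -342.7324523925781 75.51923370361328 41.416194915771484 6.5778350830078125 [ 60.24565217  80.15       120.91521739] [371.1, 178.9, 389.1, 208.0]
meter [0.55233098 0.12690354 0.10034175] [[ 3.9  3.2]
 [ 4.9 -0.8]
 [-1.9 -2.7]
 [-2.8  4.9]
 [-0.8 -1.3]
 [-1.2 -1.1]
 [-0.  -0. ]
 [-0.   0. ]
 [ 0.   0. ]
 [ 0.  -0. ]]
nest [0.55784052 0.07218019] slot [0.56672084 0.18363036]
```

```bash
cat >> h.py <<'E'
from scipy.spatial.transform import Rotation as Rn
def pose():
    s=read_state(); w,x,y,z=s["eef_rot"]; return np.array(s["tool_pos"]),Rn.from_quat([x,y,z,w]).as_matrix(),s
def togo(X):
    p,R,s=pose(); u=R.T@(np.array(X)-p)/0.025
    print("yaw_y %.2f"%np.degrees(np.arctan2(R[1,1],R[0,1])),"tilt",np.round(R[:2,2],4),"units",np.round(u,3),"pos",np.round(p,4),"F",np.round(s["wrist_force"],2),"t",round(s["time_s"],2))
E
echo
```

>>> play_rows:
  commands:
    - [0, 0, 0, -1]
    - [0, 0, 0, -1]
    - [0, 0, 0, -1]
    - [0, 0, 0, -1]
    - [0, 0, 0, -1]
    - [0, 0, 0, -1]
  hand: 1

```text
time_s: 1.1
tool_pos: [0.2709, 0.5909, 0.2245]
eef_rot: [0.0, -0.049, 0.999, 0.0]
wrist_force: [-0.1, 0.1, -0.0]
grip_width: 0.0942
finger_force: 0.0
```

```bash
python3 -c "
from h import *
togo([0.50,0.13,0.3])"
```

```text
yaw_y 95.57 tilt [0. 0.] units [ -7.332 -19.238  -3.02 ] pos [0.2709 0.5909 0.2245] F [-0.08  0.13 -0.02] t 1.1
```

>>> play_rows:
  commands:
    - [-0.4, -1, -0.16, 0]
    - [-0.4, -1, -0.16, 0]
    - [-0.4, -1, -0.16, 0]
    - [-0.4, -1, -0.16, 0]
    - [-0.4, -1, -0.16, 0]
    - [-0.4, -1, -0.16, 0]
    - [-0.4, -1, -0.16, 0]
    - [-0.4, -1, -0.16, 0]
    - [-0.4, -1, -0.16, 0]
    - [-0.4, -1, -0.16, 0]
    - [-0.4, -1, -0.16, 0]
    - [-0.4, -1, -0.16, 0]
    - [-0.4, -1, -0.16, 0]
    - [-0.4, -1, -0.16, 0]
    - [-0.4, -1, -0.16, 0]
    - [-0.4, -1, -0.16, 0]
    - [-0.4, -1, -0.16, 0]
    - [-0.4, -1, -0.16, 0]
    - [-0.2, -1, -0.16, 0]
    - [0, 0, 0, 0]

```text
time_s: 3.1
tool_pos: [0.501, 0.1313, 0.301]
eef_rot: [0.001, -0.044, 0.999, -0.001]
wrist_force: [0.2, -0.1, -0.0]
grip_width: 0.094
finger_force: 0.0
```

```bash
python3 -c "
from h import *
d=look('wrist','w1.png');print(d['R'],d['t'],d['intrinsics'],d['distortion'],'C',-np.array(d['R']).T@np.array(d['t']))
togo([0.4158,-0.3197,0.2])
for k in ['meter','wheel']:
    for r in silhouettes('wrist',k)[:2]: print(k,r['confidence'],r['extent'])
"
```

```text
[[-0.08795671  0.99611931 -0.00315115]
 [ 0.96803746  0.08622215  0.23551905]
 [ 0.23487677  0.01766505 -0.97186462]] [-0.08651185 -0.53850914  0.34541558] [[349.89576654   0.         277.80895961]
 [  0.         349.89576654 212.88064786]
 [  0.           0.           1.        ]] [0.01105794 0.         0.         0.         0.        ] C [0.43255762 0.12650576 0.46225373]
yaw_y 95.16 tilt [ 0.0007 -0.0001] units [  4.991 -17.765   4.029] pos [0.5    0.1339 0.3007] F [-1.04  0.82 -0.49] t 3.15
meter 0.94 [175.0, 159.1, 372.6, 285.4]
wheel 0.58 [300.2, 238.0, 333.9, 247.4]
```

View pics/w1.png

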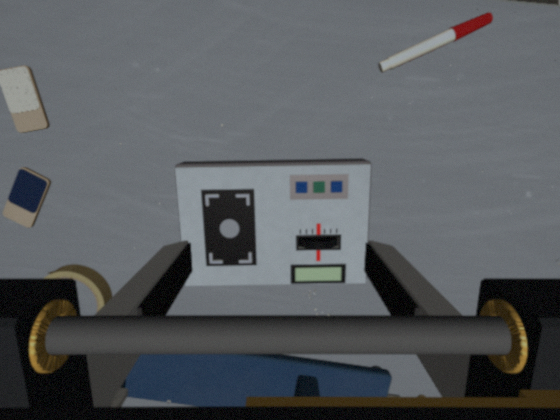

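The wrist view shows the nest hole at (230,228), the stage at (203..256,190..266), the index bars at (318,224..260), and the wheel at (318,242).

Run:
```python
from h import *
from scipy.optimize import least_squares
d=look("wrist"); im=d["image"]
# dark stage
g=cv2.cvtColor(im,cv2.COLOR_BGR2GRAY)
roi=np.zeros_like(g); roi[182:274,196:263]=1
hull=lambda m:cv2.convexHull(max(cv2.findContours(m,0,2)[0],key=cv2.contourArea))
m=((g<70)&(roi>0)).astype(np.uint8)
W=back(d,hull(m)[:,0],0.045)[:,:2]*1000
print("stage",cv2.minAreaRect(W.astype(np.float32)))
red=((im[...,2].astype(int)-im[...,1]>60)&(im[...,2].astype(int)-im[...,0]>60)).astype(np.uint8); red[:, :290]=0;red[:,345:]=0;red[:215]=0;red[270:]=0
n,l,st,ce=cv2.connectedComponentsWithStats(red);print(st[1:],ce[1:])
print("bars",back(d,ce[1:],.045)*1000)
mm=silhouettes("wrist","meter")[0]["pixels"].astype(np.uint8)
W=back(d,hull(mm)[:,0],0.045)[:,:2]*1000; print("meter",cv2.minAreaRect(W.astype(np.float32)))
# top camera
d=look("top"); im=d["image"]; g=cv2.cvtColor(im,cv2.COLOR_BGR2GRAY)
roi[:]=0; roi[158:206,196:232]=1
m=((g<80)&(roi>0)).astype(np.uint8)
W=back(d,hull(m)[:,0],0.045)[:,:2]*1000
print("stage top",cv2.minAreaRect(W.astype(np.float32)))
red=((im[...,2].astype(int)-im[...,1]>40)).astype(np.uint8); red[:, :155]=0;red[:,185:]=0;red[:160]=0;red[195:]=0
n,l,st,ce=cv2.connectedComponentsWithStats(red);print(st[1:],"bars",back(d,ce[1:],.045)*1000)
togo([0.4158,-0.3197,0.2])
```

```text
stage ((558.2060546875, 75.21347045898438), (97.00423431396484, 62.66831970214844), 6.007480621337891)
[[311 226   4  11  43]
 [311 252   4  11  40]] [[312.53488372 230.88372093]
 [312.425      257.025     ]]
bars [[549.49323827 185.22239795  45.        ]
 [583.65184138 189.14269023  45.        ]]
meter ((548.0706787109375, 129.5321502685547), (162.4431915283203, 235.8194580078125), 6.033552169799805)
stage top ((559.3054809570312, 74.52011108398438), (95.17001342773438, 60.61845397949219), 6.276541709899902)
[[167 171   2   2   4]
 [167 180   3   7  20]] bars [[580.1456545  187.59521101  45.        ]
 [550.70892763 184.15998604  45.        ]]
yaw_y 95.51 tilt [-0.0005  0.0006] units [  5.061 -17.858   4.004] pos [0.4989 0.1368 0.3003] F [0.61 0.19 0.9 ] t 3.4
```

>>> play_rows:
  commands:
    - [0.28, -1, 0.2, 0]
    - [0.28, -1, 0.2, 0]
    - [0.28, -1, 0.2, 0]
    - [0.28, -1, 0.2, 0]
    - [0.28, -1, 0.2, 0]
    - [0.28, -1, 0.2, 0]
    - [0.28, -1, 0.2, 0]
    - [0.28, -1, 0.2, 0]
    - [0.28, -1, 0.2, 0]
    - [0.28, -1, 0.2, 0]
    - [0.28, -1, 0.2, 0]
    - [0.28, -1, 0.2, 0]
    - [0.28, -1, 0.2, 0]
    - [0.28, -1, 0.2, 0]
    - [0.28, -1, 0.2, 0]
    - [0.28, -1, 0.2, 0]
    - [0.28, -1, 0.2, 0]
    - [0.3, -0.86, 0.2, 0]

```text
time_s: 5.2
tool_pos: [0.4158, -0.3215, 0.2101]
eef_rot: [0.0, -0.048, 0.999, 0.0]
wrist_force: [-0.0, 0.6, -0.8]
grip_width: 0.0943
finger_force: 0.0
```

>>> play_rows:
  commands:
    - [0, 0, 0, 1]
    - [0, 0, 0, 1]
    - [0, 0, 0, 1]
    - [0, 0, 0, 0.26]
    - [0, 0, 0, 0]
    - [0, 0, 0, 0]
    - [0, 0, 0, 0]

```text
time_s: 5.9
tool_pos: [0.4155, -0.3209, 0.2105]
eef_rot: [0.0, 0.095, 0.996, 0.0]
wrist_force: [-0.6, -0.6, -0.6]
grip_width: 0.094
finger_force: 0.0
```

```bash
cat > tile.py <<'E'
from h import *
import sys
z=float(sys.argv[1])
d=look("wrist",sys.argv[2])
for r in silhouettes("wrist","tile_0"):
    if r["confidence"]<.3: continue
    m=r["pixels"]; col=d["image"][m].mean(0)
    W=back(d,rect(m),z)[:,:2]*1000
    print(round(r["confidence"],2),r["extent"],np.round(col),cv2.minAreaRect(W.astype(np.float32)))
togo([float(v) for v in sys.argv[3:6]])
E
python3 tile.py 0.008 w2.png 0.4158 -0.3197 0.2
```

```text
0.84 [252.8, 274.1, 296.9, 316.1] [37. 52. 94.] ((532.1920166015625, -343.75958251953125), (51.6042366027832, 40.41918182373047), 4.994704246520996)
0.81 [258.1, 157.8, 296.7, 228.9] [ 94. 102.  88.] ((413.44830322265625, -320.74163818359375), (39.69911193847656, 76.0811767578125), 79.43241882324219)
0.62 [377.6, 260.1, 435.3, 314.5] [76. 73. 73.] ((523.203857421875, -178.59933471679688), (33.92510223388672, 13.102984428405762), 34.89308547973633)
0.61 [368.7, 144.3, 429.2, 219.3] [139. 147. 149.] ((425.7933654785156, -193.69735717773438), (75.67827606201172, 41.80924606323242), 15.812153816223145)
yaw_y 79.11 tilt [0.0001 0.0001] units [-0.006  0.056  0.419] pos [ 0.4154 -0.321   0.2105] F [0.28 0.26 0.01] t 6.0
```

View pics/w2.png

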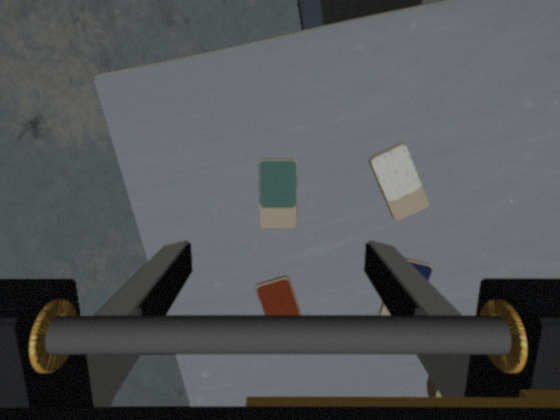

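The green tile is at (277,193), aligned with the fingers. I'll descend.

>>> play_rows:
  commands:
    - [0.04, 0, 1, 0]
    - [0, 0, 1, 0]
    - [0, 0, 1, 0]
    - [0, 0, 1, 0]
    - [0, 0, 1, 0]
    - [0, 0, 1, 0]
    - [0, 0, 0.6, 0]
    - [0, 0, 0.4, 0]
    - [0, 0, 0.3, 0]
    - [0, 0, 0.24, 0]
    - [0, 0, 0, 0]
    - [0, 0, 0, 0]

```text
time_s: 7.2
tool_pos: [0.4146, -0.3211, 0.0224]
eef_rot: [0.0, 0.095, 0.995, -0.0]
wrist_force: [-0.5, -0.5, -0.1]
grip_width: 0.0936
finger_force: 0.0
```

```bash
python3 tile.py 0.008 w3.png 0.4143 -0.3205 0.0215
```

```text
0.9 [241.0, 191.5, 317.1, 315.1] [91. 98. 83.] ((411.47491455078125, -319.9109191894531), (39.730133056640625, 69.7362289428711), 79.27600860595703)
0.76 [458.3, 157.7, 560.0, 281.4] [136. 144. 145.] ((422.0502014160156, -195.0814208984375), (69.73849487304688, 41.926063537597656), 14.808640480041504)
yaw_y 79.07 tilt [ 0.0009 -0.0006] units [0.022 0.021 0.041] pos [ 0.4147 -0.3211  0.0225] F [ 0.11 -0.33  0.21] t 7.3
```

>>> play_rows:
  commands:
    - [0, 0, 0.02, 0]
    - [0, 0, 0, 0]
    - [0, 0, 0, 0]
    - [0, 0, 0, 0]
    - [0, 0, 0, 0]
    - [0, 0, 0, 0]
    - [0, 0, 0, 0]
    - [0, 0, 0, 0]
    - [0, 0, 0, 0]
    - [0, 0, 0, 0]
  hand: -1
  grip_force: 25

```text
time_s: 8.3
tool_pos: [0.4143, -0.3209, 0.0214]
eef_rot: [-0.0, 0.095, 0.995, 0.0]
wrist_force: [-0.5, -0.1, -0.7]
grip_width: 0.0393
finger_force: 25.0
```

>>> play_rows:
  commands:
    - [0, 0, -0.4, 0]
    - [0, 0, -0.8, 0]
    - [0, 0, -1, 0]
    - [0, 0, -1, 0]
    - [0, 0, -1, 0]
    - [0, 0, -0.5, 0]
    - [0, 0, 0, -1]
    - [0, 0, 0, -1]
    - [0, 0, 0, -1]
    - [0, 0, 0, -0.4]
    - [0, 0, 0, 0]
    - [0, 0, 0, 0]

```text
time_s: 9.5
tool_pos: [0.4142, -0.3208, 0.1389]
eef_rot: [-0.0, -0.052, 0.999, 0.0]
wrist_force: [-0.5, -0.3, 0.3]
grip_width: 0.0396
finger_force: 25.0
```

```bash
python3 tile.py 0.12 w4.png 0.5585 0.0748 0.12
```

```text
0.7 [217.8, 305.8, 259.8, 379.0] [107. 123. 139.] ((484.5166015625, -334.83941650390625), (15.556523323059082, 24.398149490356445), 5.988129615783691)
0.63 [394.9, 192.7, 446.4, 279.2] [148. 157. 159.] ((395.4173583984375, -245.0114288330078), (47.08568572998047, 25.839500427246094), 15.300036430358887)
0.59 [239.9, 190.9, 315.2, 315.4] [ 99. 108.  90.] ((412.866943359375, -320.08331298828125), (70.89340209960938, 41.39981460571289), 6.077352523803711)
yaw_y 96.02 tilt [-0.0003  0.0001] units [-7.397 15.133  0.754] pos [ 0.4143 -0.3208  0.1389] F [-0.    0.45 -0.33] t 9.6
```

View pics/w4.png

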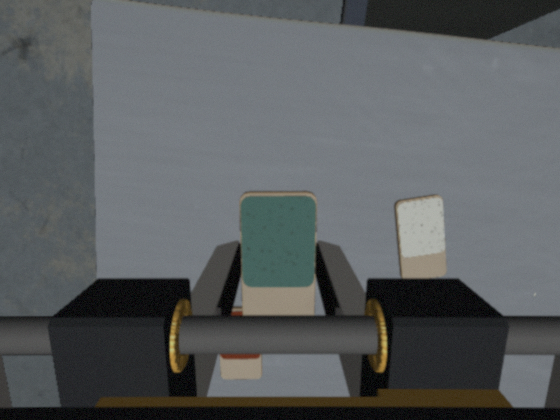

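Tile held level and square; buff end towards +x. Carrying it over the nest.

>>> play_rows:
  commands:
    - [-0.2, 0.4, 0, 0]
    - [-0.4, 0.8, 0, 0]
    - [-0.48, 0.98, 0, 0]
    - [-0.48, 0.98, 0, 0]
    - [-0.48, 0.98, 0, 0]
    - [-0.48, 0.98, 0, 0]
    - [-0.48, 0.98, 0, 0]
    - [-0.48, 0.98, 0, 0]
    - [-0.48, 0.98, 0, 0]
    - [-0.48, 0.98, 0, 0]
    - [-0.48, 0.98, 0, 0]
    - [-0.48, 0.98, 0, 0]
    - [-0.48, 0.98, 0, 0]
    - [-0.48, 0.98, 0.1, 0]
    - [-0.48, 0.98, 0.2, 0]
    - [-0.4, 0.8, 0.2, 0]
    - [-0.16, 0.4, 0.25, 0]
    - [0, 0, 0, 0]
    - [0, 0, 0, 0]
    - [0, 0, 0, 0]

```text
time_s: 11.6
tool_pos: [0.5579, 0.0734, 0.1204]
eef_rot: [-0.0, -0.052, 0.999, -0.0]
wrist_force: [-0.2, 0.3, -1.1]
grip_width: 0.0391
finger_force: 25.0
```

Run:
```python
from h import *
d=look("wrist"); im=d["image"]
togo([0.5585,0.0748,0.12])
z=np.deg2rad(6.1);A=np.array([[np.cos(z),np.sin(z)],[-np.sin(z),np.cos(z)]])
im=im.copy()
for sx,sy in [(-1,-1),(-1,1),(1,1),(1,-1)]:
    for hx,hy,zz,c in [(.048,.0305,.045,(0,0,255)),]:
        X=np.r_[np.array([sx*hx,sy*hy])@A+[0.5585,0.0748],zz]; u=proj(d,X)[0]; cv2.circle(im,tuple(int(round(v)) for v in u),2,c,-1); print(u)
cv2.imwrite("pics/w5.png",cv2.resize(im[130:330,150:410],(780,600),interpolation=cv2.INTER_CUBIC))
```

```text
yaw_y 95.95 tilt [ 0.     -0.0007] units [-0.021  0.052  0.019] pos [0.5581 0.0734 0.1205] F [ 0.55  0.23 -0.31] t 11.65
[233.36223894 160.91872208]
[324.19417111 160.75849537]
[320.41693697 292.24872784]
[237.47069334 292.31714375]
```

View pics/w5.png

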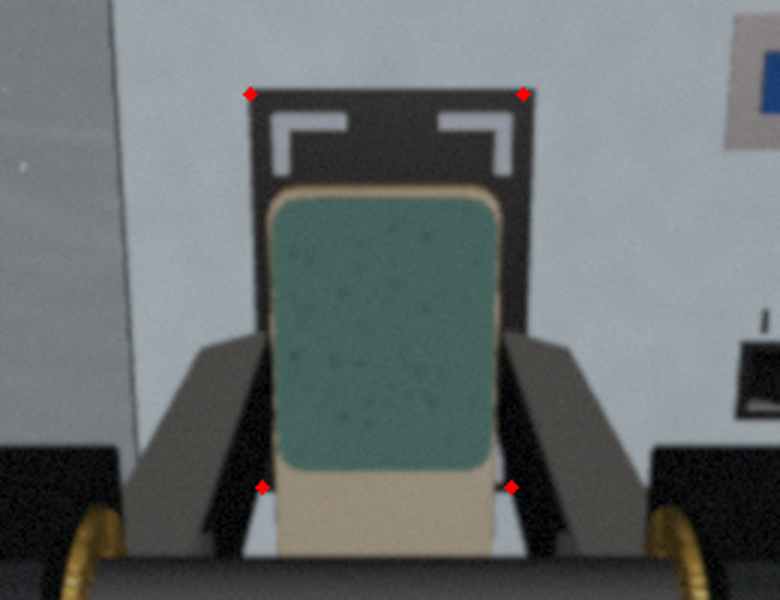

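Run:
```python
from h import *
d=look("wrist")
p,R,s=pose()
f=lambda x,y:(150+x/3,130+y/3)
def tool(px,z): return np.round((back(d,[f(*px)],z)[0]-p)@R*1000,1)
print("stage corners",tool((250,89),.045),tool((535,89),.045))
print("stops outer corners",tool((270,112),.051),tool((513,112),.051))
zt=p[2]-.0214
for zz in (zt,zt+.008): print("tile near edge/left/right",tool((384,185),zz),tool((268,230),zz),tool((500,230),zz), tool((274,500),zz),tool((494,500),zz))
print("bars fr", tool((765,320),.045), p)
```

```text
stage corners [ 48.2 -29.4  75.5] [48.3 34.4 75.5]
stops outer corners [ 43.7 -24.4  69.5] [43.8 28.9 69.5]
tile near edge/left/right [36.1  0.7 21.4] [ 27.9 -20.   21.4] [27.9 21.4 21.4] [-24.6 -20.2  21.4] [-24.5  21.6  21.4]
tile near edge/left/right [37.5  0.7 13.4] [ 29.7 -19.1  13.4] [29.7 20.5 13.4] [-20.5 -19.2  13.4] [-20.5  20.7  13.4]
bars fr [-5.7 90.3 75.5] [0.55824657 0.07360376 0.12053946]
```

>>> play_rows:
  commands:
    - [0, 0.06, 0.3, 0]
    - [0, 0, 0.5, 0]
    - [0, 0, 0.5, 0]
    - [0, 0, 0.4, 0]
    - [0, 0, 0.2, 0]
    - [0, 0, 0.1, 0]
    - [0, 0, 0.06, 0]
    - [0, 0, 0.04, 0]
    - [0, 0, 0, 0]
    - [0, 0, 0, 0]
    - [0, 0, 0, 0]

```text
time_s: 12.8
tool_pos: [0.5583, 0.0766, 0.068]
eef_rot: [0.0, -0.053, 0.999, 0.0]
wrist_force: [0.3, 0.2, -0.3]
grip_width: 0.0394
finger_force: 25.0
```

Run:
```python
from h import *
d=look("wrist");togo([0.5585,0.0748,0.0664])
cv2.imwrite("pics/w6.png",cv2.resize(d["image"][130:330,150:410],(780,600),interpolation=cv2.INTER_CUBIC))
```

```text
yaw_y 96.07 tilt [0.0004 0.0001] units [-0.    -0.072  0.062] pos [0.5583 0.0766 0.068 ] F [ 0.41  0.56 -0.05] t 12.85
```

View pics/w6.png

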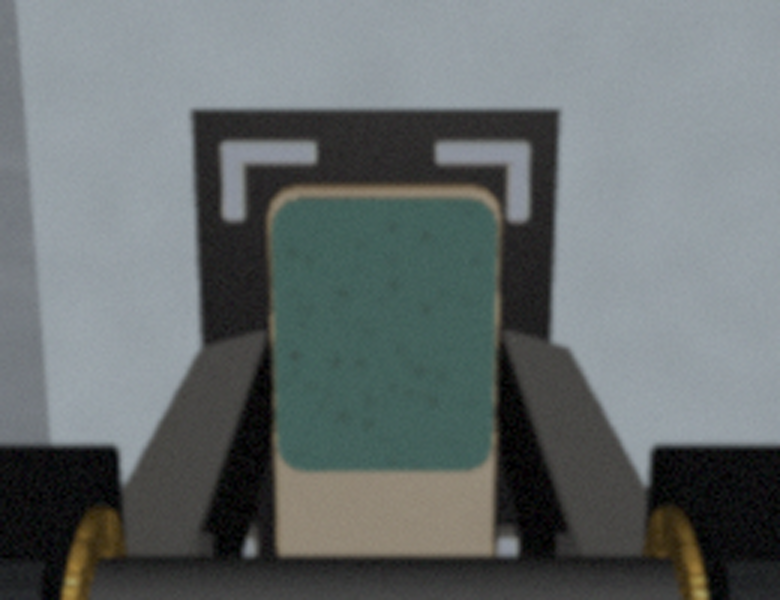

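The tile is about 1.3 mm too far right of centre between the stops (stops' inner edges at 246 and 507, tile 268–500). I'll shift it left and lower.

>>> play_rows:
  commands:
    - [0, -0.05, 0, 0]
    - [0, 0, 0, 0]
    - [0, 0, 0, 0]
    - [0, 0, 0.03, 0]
    - [0, 0, 0.02, 0]
    - [0, 0, 0, 0]
    - [0, 0, 0, 0]
    - [0, 0, 0, 0]

```text
time_s: 13.65
tool_pos: [0.5582, 0.0754, 0.0665]
eef_rot: [-0.0, -0.053, 0.999, 0.0]
wrist_force: [-0.1, 0.0, 2.0]
grip_width: 0.0394
finger_force: 25.0
```

Run:
```python
from h import *
d=look("wrist");togo([0.5585,0.0748,0.0664])
p,R,s=pose()
f=lambda x,y:(150+x/3,130+y/3)
def tool(px,z): return np.round((back(d,[f(*px)],z)[0]-p)@R*1000,1)
cv2.imwrite("pics/w7.png",d["image"])
g=cv2.cvtColor(d["image"],cv2.COLOR_BGR2GRAY)
# gradient profile: row between stops legs (full-res row 200) and column through the stops
for row in (196,199,202): print(row,list(g[row,215:345]))
print(list(g[165:200,250]))
```

```text
yaw_y 96.07 tilt [-0.0001  0.0001] units [-0.008 -0.024  0.003] pos [0.5582 0.0754 0.0665] F [ 0.27 -0.04  1.07] t 13.7
196 [np.uint8(147), np.uint8(120), np.uint8(76), np.uint8(42), np.uint8(39), np.uint8(36), np.uint8(39), np.uint8(39), np.uint8(36), np.uint8(37), np.uint8(69), np.uint8(119), np.uint8(140), np.uint8(145), np.uint8(145), np.uint8(142), np.uint8(145), np.uint8(136), np.uint8(106), np.uint8(62), np.uint8(48), np.uint8(39), np.uint8(40), np.uint8(37), np.uint8(43), np.uint8(64), np.uint8(90), np.uint8(114), np.uint8(126), np.uint8(129), np.uint8(119), np.uint8(111), np.uint8(112), np.uint8(109), np.uint8(98), np.uint8(93), np.uint8(93), np.uint8(91), np.uint8(93), np.uint8(92), np.uint8(88), np.uint8(91), np.uint8(90), np.uint8(90), np.uint8(90), np.uint8(90), np.uint8(92), np.uint8(90), np.uint8(90), np.uint8(92), np.uint8(94), np.uint8(88), np.uint8(93), np.uint8(94), np.uint8(91), np.uint8(93), np.uint8(92), np.uint8(94), np.uint8(93), np.uint8(94), np.uint8(91), np.uint8(95), np.uint8(95), np.uint8(96), np.uint8(94), np.uint8(95), np.uint8(95), np.uint8(93), np.uin
[... 4399 characters left out ...]
t8(40), np.uint8(37), np.uint8(40), np.uint8(35), np.uint8(39), np.uint8(40), np.uint8(79), np.uint8(128), np.uint8(153), np.uint8(162), np.uint8(159), np.uint8(158), np.uint8(157), np.uint8(158)]
[np.uint8(152), np.uint8(135), np.uint8(97), np.uint8(56), np.uint8(41), np.uint8(42), np.uint8(45), np.uint8(46), np.uint8(42), np.uint8(41), np.uint8(43), np.uint8(50), np.uint8(81), np.uint8(122), np.uint8(141), np.uint8(145), np.uint8(146), np.uint8(147), np.uint8(143), np.uint8(134), np.uint8(100), np.uint8(57), np.uint8(41), np.uint8(42), np.uint8(43), np.uint8(50), np.uint8(65), np.uint8(94), np.uint8(119), np.uint8(123), np.uint8(111), np.uint8(93), np.uint8(87), np.uint8(86), np.uint8(85)]
```

Gaps to the stops are about 5 px on the left and 3.5 px on the right, and the tile is touching down (1–2 N). Releasing.

>>> play_rows:
  commands:
    - [0, 0, 0, 0]
    - [0, 0, 0, 0]
    - [0, 0, 0, 0]
    - [0, 0, 0, 0]
    - [0, 0, 0, 0]
    - [0, 0, -0.3, 0]
    - [0, 0, -0.8, 0]
    - [0, 0, -1, 0]
    - [0, 0, -1, 0]
    - [0, 0, -1, 0]
    - [0, 0, -0.5, 0]
    - [0, 0, 0, 0]
    - [0, 0, 0, 0]
  hand: 0.3

```text
time_s: 15.0
tool_pos: [0.5578, 0.0753, 0.181]
eef_rot: [-0.0, -0.053, 0.999, -0.0]
wrist_force: [0.2, -0.8, -0.2]
grip_width: 0.0609
finger_force: 0.0
```

Run:
```python
from h import *
p,R,s=pose(); d=look("wrist"); im=d["image"].copy()
togo([0.5665,0.1865,0.14]); print(s["q"])
z=np.deg2rad(6.1);A=np.array([[np.cos(z),np.sin(z)],[-np.sin(z),np.cos(z)]])
r=[r for r in silhouettes("wrist","tile_0") if r["confidence"]>.3]
for q in r: print(q["confidence"],q["extent"],cv2.minAreaRect((back(d,rect(q["pixels"]),.053)[:,:2]*1000).astype(np.float32)))
cv2.imwrite("pics/w8.png",cv2.resize(im[130:330,170:430],(780,600),interpolation=cv2.INTER_CUBIC))
```

```text
yaw_y 96.08 tilt [-0.0019 -0.0003] units [-0.834  4.386  1.617] pos [0.5575 0.0753 0.1805] F [-0.01  0.15 -0.44] t 15.05
[-0.26105461  0.5595324   0.11707184  1.81334842 -0.08885753  0.77455631
  1.57881381]
0.94 [0.0, 129.2, 28.8, 201.0] ((544.3673095703125, -144.13636779785156), (20.371164321899414, 63.81465148925781), 85.55965423583984)
0.9 [252.8, 167.6, 301.6, 254.7] ((557.9827270507812, 75.78497314453125), (74.14848327636719, 39.47978591918945), 6.139200687408447)
0.62 [0.0, 0.0, 25.2, 68.6] ((444.65283203125, -137.747314453125), (17.080913543701172, 48.20867919921875), 85.19659423828125)
```

View pics/w8.png

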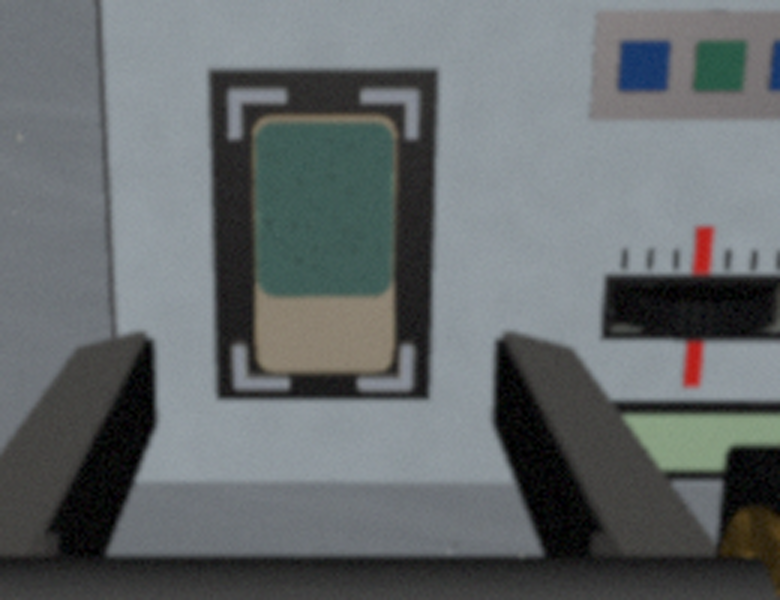

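The tile lies squarely in the nest, between all four stops. Next I'll close the fingers and hover over the wheel.

>>> play_rows:
  commands:
    - [-0.1, 0.5, 0, 0]
    - [-0.2, 0.9, 0, 0]
    - [-0.2, 0.9, 0, 0]
    - [-0.2, 0.9, 0, 0]
    - [-0.13, 0.7, 0, 0]
    - [0, 0.18, 0, 0]
    - [0, 0, 0.6, 0]
    - [0, 0, 1, 0]
    - [0, 0, 1, 0]
    - [0, 0, 0.8, 0]
    - [0, 0, 0.4, 0]
    - [0, 0, 0.1, 0]
    - [0, 0, 0, 0]
    - [0, 0, 0, 0]
    - [0, 0, 0, 0]
  hand: -1
  grip_force: 10

```text
time_s: 16.6
tool_pos: [0.5688, 0.1791, 0.085]
eef_rot: [0.001, -0.053, 0.999, 0.0]
wrist_force: [-0.4, 0.5, 0.0]
grip_width: 0.0004
finger_force: 0.0
```

Run:
```python
from h import *
d=look("wrist")
togo([0.5663,0.1867,0.079])
cv2.imwrite("pics/w9.png",cv2.resize(d["image"][180:380,150:410],(780,600),interpolation=cv2.INTER_CUBIC))
F=[read_state()["wrist_force"] for i in range(5)]; print(F)
```

```text
yaw_y 96.08 tilt [0.0015 0.0006] units [0.064 0.31  0.237] pos [0.5687 0.1792 0.0849] F [-0.19 -0.39  0.7 ] t 16.65
[array([-0.19043098, -0.39135927,  0.70494987]), array([-0.19043098, -0.39135927,  0.70494987]), array([-0.19043098, -0.39135927,  0.70494987]), array([-0.19043098, -0.39135927,  0.70494987]), array([-0.19043098, -0.39135927,  0.70494987])]
```

View pics/w9.png

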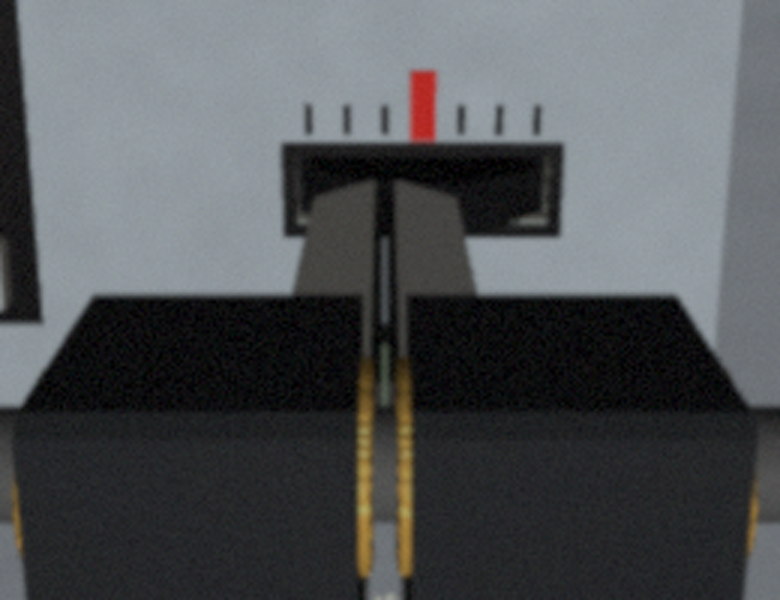

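The shut fingertips (313–465 px) stand right over the slot, with their middle about 7 mm on the −y side of the index bar (423 px). Probing down for the wheel.

>>> play_rows:
  commands:
    - [0.06, -0.04, 0.1, 0]
    - [0, 0, 0.1, 0]
    - [0, 0, 0.09, 0]
    - [0, 0, 0, 0]
    - [0, 0, 0, 0]

```text
time_s: 17.15
tool_pos: [0.5667, 0.1778, 0.0765]
eef_rot: [-0.0, -0.053, 0.999, -0.0]
wrist_force: [-0.3, 1.0, 0.6]
grip_width: 0.0005
finger_force: 0.0
```

>>> play_rows:
  commands:
    - [0, 0, 0.02, 0]
    - [0, 0, 0.02, 0]
    - [0, 0, 0.02, 0]
    - [0, 0, 0.01, 0]
    - [0, 0, 0, 0]
    - [0, 0, 0, 0]

```text
time_s: 17.75
tool_pos: [0.5668, 0.1779, 0.0751]
eef_rot: [0.0, -0.053, 0.999, 0.0]
wrist_force: [-0.5, -0.0, 2.1]
grip_width: 0.0002
finger_force: 0.9
```

>>> play_rows:
  commands:
    - [0, 0, 0.02, 0]
    - [0, 0, 0.01, 0]
    - [0, 0, 0, 0]
    - [0, 0, 0, 0]

```text
time_s: 18.15
tool_pos: [0.5669, 0.1779, 0.0744]
eef_rot: [0.0, -0.053, 0.999, 0.0]
wrist_force: [-1.0, -0.4, 3.2]
grip_width: 0.0004
finger_force: 1.9
```

>>> play_rows:
  commands:
    - [0, 0, 0, 0]

```text
time_s: 18.25
tool_pos: [0.5669, 0.1779, 0.0743]
eef_rot: [0.0, -0.053, 0.999, 0.0]
wrist_force: [-1.1, 0.2, 3.5]
grip_width: 0.0005
finger_force: 1.9
```

>>> play_rows:
  commands:
    - [0, 0, 0, 0]

```text
time_s: 18.35
tool_pos: [0.5668, 0.1778, 0.0743]
eef_rot: [0.0, -0.053, 0.999, 0.0]
wrist_force: [-0.1, -0.2, 3.8]
grip_width: 0.0005
finger_force: 2.0
```

>>> play_rows:
  commands:
    - [0, 0, 0.02, 0]
    - [0, 0, 0.02, 0]
    - [0, 0, 0, 0]
    - [0, 0, 0, 0]

```text
time_s: 18.75
tool_pos: [0.5669, 0.1778, 0.0735]
eef_rot: [0.0, -0.053, 0.999, 0.0]
wrist_force: [-1.4, -1.5, 7.1]
grip_width: 0.0005
finger_force: 3.1
```

>>> play_rows:
  commands:
    - [0, 0, 0, 0]

```text
time_s: 18.85
tool_pos: [0.5669, 0.1779, 0.0735]
eef_rot: [0.0, -0.053, 0.999, 0.0]
wrist_force: [-1.1, -0.2, 5.6]
grip_width: 0.0002
finger_force: 3.1
```

>>> play_rows:
  commands:
    - [0, 0, 0.015, 0]
    - [0, 0.03, 0, 0]
    - [0, 0.05, 0, 0]
    - [0, 0.05, 0, 0]
    - [0, 0.05, 0, 0]

```text
time_s: 19.35
tool_pos: [0.5668, 0.1791, 0.0732]
eef_rot: [0.0, -0.052, 0.999, -0.002]
wrist_force: [-0.6, -5.7, 8.1]
grip_width: 0.0006
finger_force: 4.6
```

>>> play_rows:
  commands:
    - [0, 0.05, 0, 0]
    - [0, 0.05, 0, 0]
    - [0, 0.05, 0, 0]

```text
time_s: 19.65
tool_pos: [0.5663, 0.1834, 0.0734]
eef_rot: [0.0, -0.052, 0.999, -0.001]
wrist_force: [-1.2, -3.4, 9.7]
grip_width: 0.0006
finger_force: 4.9
```

>>> play_rows:
  commands:
    - [0, 0.05, -0.01, 0]
    - [0, 0.06, 0, 0]
    - [0, 0.06, 0, 0]
    - [0, 0.06, 0, 0]

```text
time_s: 20.05
tool_pos: [0.5657, 0.1899, 0.0737]
eef_rot: [0.0, -0.052, 0.999, -0.001]
wrist_force: [-1.2, -3.1, 8.2]
grip_width: 0.0006
finger_force: 4.3
```

>>> play_rows:
  commands:
    - [0, 0.06, 0, 0]
    - [0, 0.06, 0, 0]
    - [0, 0.06, 0, 0]

```text
time_s: 20.35
tool_pos: [0.5651, 0.1951, 0.0735]
eef_rot: [0.0, -0.053, 0.999, -0.001]
wrist_force: [-0.4, -1.7, 6.3]
grip_width: 0.0003
finger_force: 2.9
```

>>> play_rows:
  commands:
    - [0, 0, -0.2, 0]
    - [0, -0.2, -0.3, 0]
    - [0, -0.4, -0.5, 0]
    - [0, -0.4, -0.5, 0]
    - [0, 0, 0, 0]
    - [0, 0, 0, 0]

```text
time_s: 20.95
tool_pos: [0.5678, 0.1708, 0.1113]
eef_rot: [0.001, -0.052, 0.999, 0.0]
wrist_force: [-0.3, 0.9, -0.2]
grip_width: 0.0006
finger_force: 0.0
```

```bash
cat > stripe.py <<'E'
from h import *
import sys
z=np.deg2rad(6.1);A=np.array([[np.cos(z),np.sin(z)],[-np.sin(z),np.cos(z)]]); S=np.array([0.5663,0.1867])
for n in ("wrist","top","scene"):
    d=look(n); im=d["image"].astype(int)
    red=((im[...,2]-np.maximum(im[...,1],im[...,0])>35)).astype(np.uint8)
    c=proj(d,[S[0],S[1],.05])[0].astype(int); m=np.zeros_like(red); m[c[1]-40:c[1]+40,c[0]-45:c[0]+45]=1
    k,l,st,ce=cv2.connectedComponentsWithStats(red*m)
    for i in range(1,k):
        if st[i,4]>3:
            W=back(d,[ce[i]],.045)[0][:2]-S; print(n,st[i],np.round(ce[i],1),"meter xy mm",np.round(A@W*1000,1))
togo([S[0],S[1],.079])
d=look("wrist"); c=proj(d,[S[0],S[1],.05])[0].astype(int); print(c)
cv2.imwrite(sys.argv[1],cv2.resize(d["image"][c[1]-50:c[1]+50,c[0]-65:c[0]+65],(780,600),interpolation=cv2.INTER_CUBIC))
E
python3 stripe.py pics/s1.png
```

```text
wrist [298 198   8  21 167] [301.5 207.9] meter xy mm [-17.    0.5]
wrist [302 248   3   7  16] [303.3 250.8] meter xy mm [13.2  2.2]
top [167 180   3   7  20] [168.  183.2] meter xy mm [-15.8  -0.9]
yaw_y 96.11 tilt [-0.0009  0.0003] units [-0.039  0.596  1.248] pos [0.5669 0.1718 0.1102] F [ 0.77  0.55 -0.02] t 21.1
[299 236]
```

>>> play_rows:
  commands:
    - [0, 0.24, 0, 0]
    - [0, 0, 0.6, 0]
    - [0, 0, 0.5, 0]
    - [0, 0, 0.2, 0]
    - [0, 0, 0.1, 0]
    - [0, 0, 0, 0]
    - [0, 0, 0.03, 0]
    - [0, 0, 0.03, 0]
    - [0, 0, 0.03, 0]
    - [0, 0, 0, 0]

```text
time_s: 22.15
tool_pos: [0.5671, 0.1773, 0.0739]
eef_rot: [0.0, -0.053, 0.999, 0.0]
wrist_force: [-1.6, -0.0, 5.4]
grip_width: 0.0003
finger_force: 2.4
```

>>> play_rows:
  commands:
    - [0, 0.03, 0, 0]
    - [0, 0.06, 0, 0]
    - [0, 0.06, 0, 0]
    - [0, 0.06, 0, 0]

```text
time_s: 22.55
tool_pos: [0.5668, 0.1798, 0.0738]
eef_rot: [0.0, -0.052, 0.999, -0.002]
wrist_force: [-1.1, -5.2, 6.3]
grip_width: 0.0003
finger_force: 3.8
```

>>> play_rows:
  commands:
    - [0, 0.06, 0, 0]
    - [0, 0.06, 0, 0]
    - [0, 0.06, 0, 0]
    - [0, 0.06, 0, 0]

```text
time_s: 22.95
tool_pos: [0.5662, 0.1867, 0.074]
eef_rot: [0.0, -0.052, 0.999, -0.001]
wrist_force: [-0.9, -3.8, 8.3]
grip_width: 0.0003
finger_force: 4.0
```

>>> play_rows:
  commands:
    - [0, 0.06, 0, 0]
    - [0, 0.06, 0, 0]
    - [0, 0.06, 0, 0]

```text
time_s: 23.25
tool_pos: [0.5657, 0.1916, 0.074]
eef_rot: [0.0, -0.052, 0.999, -0.001]
wrist_force: [-0.7, -2.8, 7.5]
grip_width: 0.0006
finger_force: 3.4
```

>>> play_rows:
  commands:
    - [0, 0, -0.2, 0]
    - [0, -0.2, -0.3, 0]
    - [0, -0.4, -0.5, 0]
    - [0, -0.4, -0.5, 0]
    - [0, 0, 0, 0]
    - [0, 0, 0, 0]

```text
time_s: 23.85
tool_pos: [0.5683, 0.1676, 0.1115]
eef_rot: [0.001, -0.052, 0.999, 0.0]
wrist_force: [-0.1, -0.3, -0.6]
grip_width: 0.0003
finger_force: 0.0
```

```bash
python3 stripe.py pics/s2.png
```

```text
wrist [302 197   9  22 171] [306.4 207.8] meter xy mm [-17.    0.6]
wrist [270 224   5  16  76] [272.  231.3] meter xy mm [ -0.7 -22.4]
wrist [302 247   8  21 118] [306.1 255.5] meter xy mm [16.7  1.1]
top [176 174   3   4   9] [176.9 175.7] meter xy mm [  1.4 -23.5]
top [167 180   3   7  20] [168.  183.2] meter xy mm [-15.8  -0.9]
yaw_y 96.10 tilt [-0.0009  0.0002] units [-0.038  0.728  1.258] pos [0.5673 0.1685 0.1104] F [-0.05 -0.56 -0.04] t 24.0
[304 236]
```

```bash
cat > ang.py <<'E'
from h import *
from scipy.optimize import minimize_scalar
z=np.deg2rad(6.1);A=np.array([[np.cos(z),np.sin(z)],[-np.sin(z),np.cos(z)]])
B0=None
for n in ("wrist","top"):
    d=look(n); im=d["image"].astype(int); S=np.array([0.5663,0.1867])
    red=((im[...,2]-np.maximum(im[...,1],im[...,0])>35)).astype(np.uint8)
    c=proj(d,[S[0],S[1],.05])[0].astype(int); m=np.zeros_like(red); m[c[1]-40:c[1]+40,c[0]-45:c[0]+45]=1
    k,l,st,ce=cv2.connectedComponentsWithStats(red*m)
    q=[(np.append(ce[i],0),A@(back(d,[ce[i]],.045)[0][:2]-S)*1000,st[i]) for i in range(1,k) if st[i,4]>4]
    bars=[v for v in q if abs(v[1][0])>10]; dy=np.mean([v[1][1] for v in bars])
    S=S+np.array([0,dy/1000])@A
    for v in q:
        if abs(v[1][0])<8:
            def X(a): return np.r_[np.array([0,.025*np.sin(a)])@A+S,.0313+.025*np.cos(a)]
            r=minimize_scalar(lambda a:abs(proj(d,X(a))[0][0]-v[0][0]),bounds=(-1.3,1.3),method="bounded")
            print(n,"angle",round(r.x,3),"resid",round(r.fun,2),"bar dy",round(dy,2),v[2], "y@top",np.round(A@(back(d,[v[0][:2]],.0563)[0][:2]-S)*1000,1))
    print(n,[(np.round(v[0][:2],1),np.round(v[1],1)) for v in bars])
E
python3 ang.py; python3 -c "
from h import *
togo([0.5663,0.1777,.0729])"
```

```text
wrist angle -1.203 resid 0.0 bar dy 0.95 [268 226   6  15  65] y@top [ -4.1 -23. ]
wrist [(array([304.6, 209.6]), array([-17. ,   0.3])), (array([305.4, 256.6]), array([16.1,  1.5]))]
top angle -1.104 resid 0.0 bar dy -0.87 [176 174   3   4   8] y@top [ -1.5 -25.3]
top [(array([168. , 183.2]), array([-15.8,  -0.9]))]
yaw_y 96.11 tilt [-0.0009 -0.    ] units [1.000e-03 3.710e-01 1.498e+00] pos [0.5674 0.1685 0.1104] F [-0.47  0.09  0.77] t 24.15
```

>>> play_rows:
  commands:
    - [0.03, 0.36, 0, 0]
    - [0, 0, 0.6, 0]
    - [0, 0, 0.5, 0]
    - [0, 0, 0.2, 0]
    - [0, 0, 0.1, 0]
    - [0, 0, 0, 0]
    - [0, 0, 0.03, 0]
    - [0, 0, 0.03, 0]
    - [0, 0, 0.04, 0]
    - [0, 0, 0, 0]

```text
time_s: 25.15
tool_pos: [0.5665, 0.177, 0.0739]
eef_rot: [0.0, -0.053, 0.999, 0.0]
wrist_force: [-1.5, -0.9, 4.6]
grip_width: 0.0006
finger_force: 2.2
```

>>> play_rows:
  commands:
    - [0, 0.03, 0, 0]
    - [0, 0.06, 0, 0]
    - [0, 0.06, 0, 0]
    - [0, 0.06, 0, 0]

```text
time_s: 25.55
tool_pos: [0.5662, 0.1798, 0.0737]
eef_rot: [0.0, -0.052, 0.999, -0.001]
wrist_force: [-0.8, -5.5, 7.8]
grip_width: 0.0004
finger_force: 3.9
```

>>> play_rows:
  commands:
    - [0, 0.06, 0, 0]
    - [0, 0.06, 0, 0]
    - [0, 0.06, 0, 0]
    - [0, 0.06, 0, 0]

```text
time_s: 25.95
tool_pos: [0.5655, 0.1867, 0.074]
eef_rot: [0.0, -0.052, 0.999, -0.001]
wrist_force: [-0.9, -3.3, 8.0]
grip_width: 0.0006
finger_force: 4.1
```

>>> play_rows:
  commands:
    - [0, 0.06, 0, 0]
    - [0, 0.06, 0, 0]
    - [0, 0.06, 0, 0]
    - [0, 0, 0, 0]

```text
time_s: 26.35
tool_pos: [0.5649, 0.1922, 0.0739]
eef_rot: [0.0, -0.053, 0.999, -0.0]
wrist_force: [-0.7, -2.4, 7.1]
grip_width: 0.0004
finger_force: 3.4
```

>>> play_rows:
  commands:
    - [0, 0, -0.2, 0]
    - [0, -0.2, -0.3, 0]
    - [0, -0.4, -0.5, 0]
    - [0, -0.4, -0.5, 0]
    - [0, 0, 0, 0]
    - [0, 0, 0, 0]
    - [0, 0, 0, 0]

```text
time_s: 27.05
tool_pos: [0.5667, 0.1681, 0.1106]
eef_rot: [-0.0, -0.053, 0.999, 0.0]
wrist_force: [0.1, -0.2, -0.5]
grip_width: 0.0003
finger_force: 0.0
```

```bash
python3 ang.py; python3 -c "
from h import *
togo([0.5663,0.1777,.0729])"
```

```text
wrist angle -0.598 resid 0.0 bar dy 1.08 [281 231   9  11  92] y@top [ -2.8 -14.2]
wrist [(array([305.5, 210.6]), array([-16.9,   0.6])), (array([306. , 257.7]), array([16.4,  1.6]))]
top angle -0.567 resid 0.0 bar dy -0.87 [171 175   4   4  12] y@top [ -3.1 -14.2]
top [(array([168. , 183.2]), array([-15.8,  -0.9]))]
yaw_y 96.11 tilt [-0.001   0.0001] units [-0.031  0.378  1.499] pos [0.5666 0.1682 0.1104] F [ 0.42 -0.96  0.18] t 27.15
```

Same stroke once more should bring it to about 0.

>>> play_rows:
  commands:
    - [0.0, 0.37, 0, 0]
    - [0, 0, 0.6, 0]
    - [0, 0, 0.5, 0]
    - [0, 0, 0.2, 0]
    - [0, 0, 0.1, 0]
    - [0, 0, 0, 0]
    - [0, 0, 0.03, 0]
    - [0, 0, 0.03, 0]
    - [0, 0, 0.04, 0]
    - [0, 0, 0, 0]

```text
time_s: 28.15
tool_pos: [0.5665, 0.177, 0.0739]
eef_rot: [0.0, -0.053, 0.999, 0.0]
wrist_force: [-0.5, -0.2, 4.7]
grip_width: 0.0005
finger_force: 2.2
```

>>> play_rows:
  commands:
    - [0, 0.03, 0, 0]
    - [0, 0.06, 0, 0]
    - [0, 0.06, 0, 0]
    - [0, 0.06, 0, 0]

```text
time_s: 28.55
tool_pos: [0.5662, 0.1798, 0.0737]
eef_rot: [0.0, -0.052, 0.999, -0.001]
wrist_force: [0.1, -4.6, 6.3]
grip_width: 0.0004
finger_force: 3.9
```

>>> play_rows:
  commands:
    - [0, 0.06, 0, 0]
    - [0, 0.06, 0, 0]
    - [0, 0.06, 0, 0]
    - [0, 0.06, 0, 0]

```text
time_s: 28.95
tool_pos: [0.5655, 0.1867, 0.074]
eef_rot: [0.0, -0.052, 0.999, -0.001]
wrist_force: [0.3, -3.1, 8.5]
grip_width: 0.0006
finger_force: 4.1
```

>>> play_rows:
  commands:
    - [0, 0.06, 0, 0]
    - [0, 0.06, 0, 0]
    - [0, 0.06, 0, 0]
    - [0, 0, 0, 0]

```text
time_s: 29.35
tool_pos: [0.565, 0.1922, 0.074]
eef_rot: [0.001, -0.053, 0.999, -0.0]
wrist_force: [-1.0, -2.5, 7.1]
grip_width: 0.0005
finger_force: 3.4
```

>>> play_rows:
  commands:
    - [0, 0, -0.2, 0]
    - [0, -0.2, -0.3, 0]
    - [0, -0.4, -0.5, 0]
    - [0, -0.4, -0.5, 0]
    - [0, 0, 0, 0]
    - [0, 0, 0, 0]
    - [0, 0, 0, 0]

```text
time_s: 30.05
tool_pos: [0.5667, 0.168, 0.1106]
eef_rot: [-0.0, -0.053, 0.999, 0.0]
wrist_force: [0.6, -0.2, 0.4]
grip_width: 0.0007
finger_force: 0.0
```

```bash
python3 ang.py; python3 stripe.py pics/s4.png
```

```text
wrist [(array([305.5, 210.6]), array([-16.9,   0.6]))]
top angle 0.027 resid 0.0 bar dy -0.87 [165 175   4   4  13] y@top [-2.2  0.7]
top [(array([168. , 183.2]), array([-15.8,  -0.9]))]
wrist [301 200   9  22 172] [305.3 210.7] meter xy mm [-17.    0.6]
wrist [303 233  10  37 245] [306.9 246.3] meter xy mm [7.9 2.2]
top [165 175   4   4  12] [166.5 176.5] meter xy mm [1.3 2.2]
top [167 180   3   7  20] [168.  183.2] meter xy mm [-15.8  -0.9]
yaw_y 96.10 tilt [-0.0008 -0.0001] units [-0.064  0.744  1.256] pos [0.5667 0.168  0.1104] F [-0.13  0.52  0.2 ] t 30.3
[304 237]
```

View pics/s4.png

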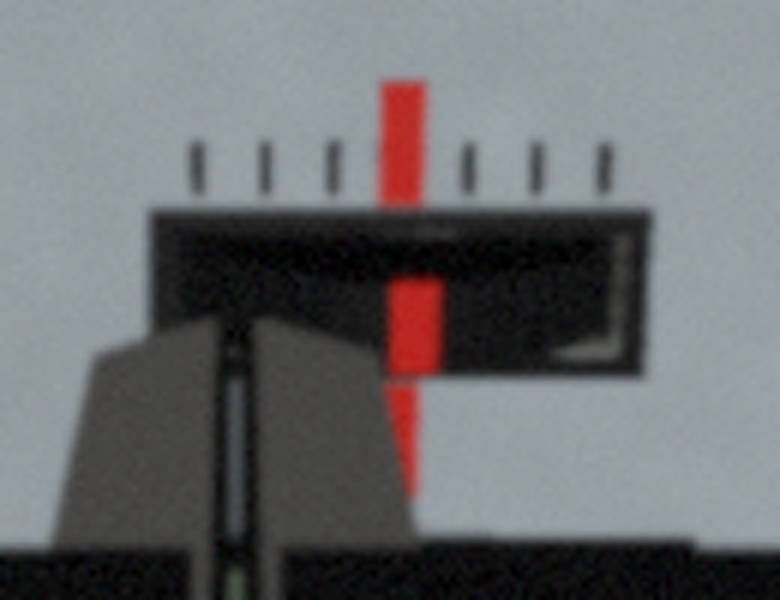

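The stripe (388–443 px) stands within about 0.3 mm of the index bars once parallax is allowed for. I'll raise the hand, take a last check, and hand in.

>>> play_rows:
  commands:
    - [0, 0, -0.5, 0]
    - [0, 0, -1, 0]
    - [0, 0, -1, 0]
    - [0, 0, -1, 0]
    - [0, 0, -0.5, 0]
    - [0, 0, 0, 0]
    - [0, 0, 0, 0]
    - [0, 0, 0, 0]
    - [0, 0, 0, 0]

```text
time_s: 31.25
tool_pos: [0.5663, 0.1676, 0.2096]
eef_rot: [-0.001, -0.053, 0.999, -0.0]
wrist_force: [-1.3, -0.2, 0.3]
grip_width: 0.0003
finger_force: 0.0
```

```bash
python3 ang.py; python3 tile.py 0.053 w10.png 0.5585 0.0748 0.2; python3 -c "
from cell import *
print(hand_in())"
```

```text
wrist [(array([297.6, 187.5]), array([-16.9,   0.1]))]
top [(array([168. , 183.2]), array([-15.8,  -0.9]))]
0.97 [155.5, 143.3, 205.3, 227.9] [ 94. 103.  90.] ((558.564697265625, 76.19461822509766), (75.04570007324219, 41.48990249633789), 5.909539222717285)
yaw_y 96.07 tilt [-0.0009 -0.0003] units [ 0.724 -3.66   0.414] pos [0.5668 0.1677 0.2103] F [ 0.68 -0.64  0.04] t 31.45
the job is handed in; nothing more can be done
None
```

The green tile lies flat and released between the nest's stops, and the wheel's red stripe stands at the index, last measured within about 0.03 rad. The hand is clear and the job was handed in at about 31 s; no verdict came back, and the stripe check after the final lift gave no reading.

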